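# Screw down the cane clamp's wing nut

## Task

The red wing nut on the green cane clamp is loose: push its wings round clockwise (seen from above) with a fingertip, stroke after stroke, until it is fully home, finger-tight against its washer, and will turn no further. Only push on the wings: do not pinch or grip the nut by its wings or its hub. Leave the orange pot, the steel bucket, the stone saucer and the hand fork where they are.

Things in the scene. Friction and masses are not known exactly. Their poses are not given: they have to be found in the camera images.
- clamp: Green cane clamp fixed to the steel surface; place and yaw (within about 0.4 rad) vary. Origin under the stud axis, on the work surface; z up, +x away from the fence. Base 125 x 110 x 6 mm (x -52 to +73, y +-55).
- fence (a point): Middle of the top edge of the inner face of the clamp's upright fence: 6 mm thick, 110 mm wide, 82 mm high, on the clamp's -x side, its inner face only 38.5 mm from the stud axis, so a fingertip cannot pass between nut and fence. Push on the open side (+x, +y, -y), lift, and bring the finger back for each new stroke.
- plate (a point): Middle of the top of the steel pressure plate under the nut, 22 mm above the surface (86 x 50 mm, clamp x -35 to +51, y +-25). Below it two bamboo canes, 12 mm thick, 240 mm long along y at x = 24 and 42 mm, tops at 18 mm. A 3 mm washer lies on it round the stud.
- stud (a point): Fixed point on the vertical stud axis at the top of the washer, 25 mm above the surface: the nut's turning axis, and where its underside rests when home. The stud ends 58 mm above the surface.
- wingnut (a joint): Turn of the wing nut in rad, growing clockwise seen from above (tightening), from 0 to the firm stop at 9.0 (home). Starts at 0.5 to 4.0 and stays where left; needs about 0.03 N m. Its underside is (9.0 - value) x 0.64 mm above the washer. At value v wing a points at angle pi/2 - v, counterclockwise from the clamp's +x; wing b opposite.
- wing_a (a point): Middle of the outer end of one wing, 36 mm from the axis and 23 mm above the nut's underside. The nut is red plastic, with two flat upright wings opposite each other: 8 mm thick, reaching from the hub to 36 mm from the axis, from 10 to 36 mm above the nut's underside.
- wing_b (a point): The same point on the opposite wing.
- push_faces: The two wing faces that a clockwise push bears on (the trailing, counterclockwise side of each wing). Origin on the axis at the nut's underside; it turns with the nut.
- lead_faces: The two other wing faces (the leading, clockwise side of each wing). Same origin. Pressing push and lead faces at once is a pinch.
- hub: The nut's round red hub, 30 mm in diameter, 32 mm high. Same origin. Not to be squeezed; brushing it is harmless.
- pot: Orange plastic nursery pot, 96 mm across the rim, 82 mm high, to one side of the clamp (it and the bucket may have changed places). Origin under its centre. Not to be moved.
- bucket: Small steel bucket, 102 mm across, 89 mm high with its handle; to one side of the clamp. Origin under its centre. Not to be moved.
- saucer: Grey stone saucer, 110 mm across, 18 mm high, between the robot and the clamp. Origin under its centre. Not to be moved.
- fork: Hand fork with a bamboo handle, 250 mm long, about 26 mm high, lying beyond the clamp. Origin on the surface under its ferrule; handle along its -x (130 mm), tines along its +x (120 mm). Not to be moved.

How it is judged:
At the end, for the whole second after the job is handed in: The wing nut is home: its joint is within 0.2 rad of the stop at 9.0 and at rest; pot, bucket, saucer and fork are within 30 mm of where they stood (value of joint wingnut above 8.8 rad and velocity of joint wingnut between -0.1 and 0.1 rad/s and distance of each of pot, bucket, saucer, fork from where it was at the start of the episode below 0.03 m); the robot touches nothing.
It fails at once if a wing is pinched (fingers press its push face and its lead face at once, over 3 N each) (contact force between the fingers and push_faces above 3 N and contact force between the fingers and lead_faces above 3 N).
It fails at once if the hub is gripped or pressed hard (over 15 N) (contact force between the fingers and hub above 15 N).
It fails at once if a bystander is moved or lifted more than 30 mm (distance of any of pot, bucket, saucer, fork from where it was at the start of the episode above 0.03 m).
It also fails if it takes over 56 s, if anything falls off the work surface, if the arm or the gripper's body presses on something with over 40 N, if the wrist force passes 120 N, or if a joint passes its speed limit or range.

## Robot

A 7-joint arm with a two-finger parallel gripper is mounted at the origin on the work surface. World frame = base frame: x ahead of the robot, y to its left, z up, the work surface at z = 0. Lengths are in m, angles in rad, forces in N, time in s.
With the tool pointing down it reaches from about 0.4 to 0.925 m from the base axis. Payload 4.1 kg.
Tool frame: the origin (TCP) lies on the centre line of the jaws, within the pads' length; the fingertips stand 8 mm ahead of it and the grasp point (between the pads) lies 11 mm behind it; y points along the fingers, x is the direction in which the jaws open and shut, and the axes are right-handed (so a half turn about y gives the same grasp; the last joint's range is limited). The gripper opens to 85 mm and grips with 20 to 120 N. Pads are 22 mm wide; open, the fingers measure 114 mm over their backs; the gripper's body (76 mm by 85 mm) begins 54 mm behind the grasp point. The pads swing forward as they close: fully open they stand 13 mm farther back than shut.
Start: joints at [-1.323, 0.398, 0.045, 1.537, -0.019, 1.207, -0.051], TCP at [0.221, 0.611, 0.21] pointing down, gripper open.
Joint ranges: [-2.82, 2.82], [-0.49, 2.23], [-1.37, 1.46], [0, 2.46], [-1.36, 4.5], [0.23, 2], [-2.94, 2.94]. Speed limits (rad/s): [2.57, 2.57, 3.14, 3.14, 3.14, 3.14, 3.14].

## Interface

Orientations are given as a unit quaternion [x, y, z, w].
In Python, from station import arm gives the robot as it stands.
- The arm moves only by the tool jog_arm, never from a script. Its argument "deltas" is a list of rows, each a list of 6 numbers: the shift along the tool's x, y, z in units of 600 mm (1.0 is 600 mm), then the turn, a rotation vector about the tool's x, y, z in units of 360 degrees (1.0 is 360 degrees). In form: [[dx, dy, dz, ax, ay, az], ...]. A call has 1 to 10 rows; each row is the pose to reach, as a shift and turn from the pose commanded when the call began, along the tool's axes at that moment, turning the shorter way round; what a row does not reach only later rows make up. A row lasts 1/12 s, in which the tool goes at most 41.7 mm and 7.16 degrees, less where a joint would pass 70% of its speed; a pose out of reach is approached as far as the arm can. A call with a number of a shift or a turn outside -1 to 1 is refused whole. A call with a gripper value outside its range is refused whole. "hand" is the gripper's target within -1 to 1 (fully open at 1, half-way at 0, shut at -1), set as the call begins (left out, the last holds). The fingers move at their own pace and stop on an object; "force" is the grip in N (left out, the last holds). Time passes only in rows, so rows that repeat a pose let the fingers close. It gives the time, the measured TCP pose, the force and the opening at its end, in the units of the state.
- arm.read_state(): the state, without advancing time (a new reading comes with each control period).
- arm.read_camera(name): name is "side" or "top"; returns a dict with "color" (420x560x3 uint8, red, green, blue), "depth" (420x560 float32, m along the optical axis (not along the pixel's ray), 0 where there is no reading), "intrinsics" (3x3 intrinsics, pixels), "D" ([k1, k2, p1, p2, k3] as OpenCV has them; the pictures are not rectified), "world_from_camera" (4x4, takes a point from camera to world coordinates). Camera axes: x right, y down, z forward; pixel columns grow to the right and rows downward; lengths in m; the calibration is good to about 2 mm. A picture is of the moment at which its call begins.
- arm.hand_in(): hands the job in, once; it reports no verdict.
Trained networks look in a picture, given as the dict that the camera call returned (one of the last four; its "shot" number tells which), for a name from the list of things; names that differ only in an ending like _2 or _b are one class to them, and where a whole thing is asked for, a point or a joint stands for the part that bears it (a point fixed in the world has none). Each returns a list of dicts, best first, with "conf" (0 to 1); they miss things now and then, are a little off and sometimes report something else, mostly with a low value. They report only what shows in the picture. A call takes as long as a camera call.
- arm.look_for(target, picture): "point" ([column, row] in pixels, amid what is visible of it).
- arm.cut_out(target, picture): "mask" (420x560 bool, what is visible of it) and "point" ([column, row] in pixels, amid what is visible of it).
The state is a dict: "time_s": time; "q": joint angles; "joint_vel": joint speeds; "tau": joint torques, N m; "position": TCP position; "orientation": TCP orientation; "contact_force": force on the tool from outside, world axes, zero at the start; "ft_torque": the same for the moment, N m; "width": opening from 0.0 (shut) to 1.0 (fully open).
Only numpy, scipy, OpenCV 4.12 (cv2) and the standard library are available. Lean on these libraries where they do the work, as an engineer would, in place of code of your own. Each camera call takes 0.05 s, during which the arm holds its last target. There are 200 camera calls.

## Working session

There is one attempt and no reset: what is moved stays moved. The work goes in short steps, Python scripts to look and compute and a tool call to move; the robot and the scene stay as the last step left them, time stands still between calls to the robot, and variables do not carry over. Pictures are saved under pics/ and viewed, about 8 in all and at most 12, crops included, and the job is handed in when it is done.

Besides the shell and the picture viewer there is one more tool, called after ">>>" by a JSON object that holds its "name" and its "arguments", one argument or row to a line. jog_arm: Moves the arm, as the interface text tells. Shifts and turns lie within -1 to 1; 1 stands for 600 mm of shift or 360 degrees of turn. Its arguments: {"type":"object","properties":{"deltas":{"type":"array"},"hand":{"type":"number"},"force":{"type":"number"}},"required":["deltas"]}

```bash
mkdir -p pics; cat > h.py <<'E'
import numpy as np,cv2
from station import arm
def world(p,uv,depth=None,z=None):
    K=np.array(p["intrinsics"]);D=np.array(p["D"]);T=np.array(p["world_from_camera"])
    uv=np.atleast_2d(np.asarray(uv,float))
    n=cv2.undistortPoints(uv.reshape(-1,1,2),K,D).reshape(-1,2)
    r=np.c_[n,np.ones(len(n))]
    if z is None:
        c=r*np.asarray(depth).reshape(-1,1)
        return c@T[:3,:3].T+T[:3,3]
    d=r@T[:3,:3].T
    return T[:3,3]+d*((z-T[2,3])/d[:,2])[:,None]
def maskpts(p,m):
    v,u=np.nonzero(m&(p["depth"]>0))
    return world(p,np.c_[u,v],p["depth"][v,u])
E
python3 - <<'E'
from h import *
s=arm.read_state();print(s)
for n in("top","side"):
    p=arm.read_camera(n);cv2.imwrite(f"pics/{n}0.png",p["color"][:,:,::-1])
    for t in("clamp","wingnut","pot","bucket","saucer","fork","plate","stud","fence","wing_a"):
        for r in arm.look_for(t,p)[:2]:
            u,v=map(int,r["point"]);d=p["depth"][v,u]
            print(n,t,round(r["conf"],2),r["point"],world(p,[u,v],d).round(3))
    print(np.array(p["world_from_camera"]).round(3).tolist())
E
```

```text
{'time_s': 0.0, 'q': array([-1.32303066,  0.39918555,  0.04504319,  1.53789656, -0.01866356,
        1.20689385, -0.05071271]), 'joint_vel': array([-0.00135023,  0.00020183,  0.00145918,  0.00308048,  0.00162768,
        0.00016535,  0.0020311 ]), 'tau': array([ 4.24318323e-04, -4.75101757e+01,  1.36469141e+00, -2.54232073e+01,
        1.15572868e-02,  9.43148334e-03,  1.26445482e-05]), 'position': array([0.22067558, 0.61066857, 0.20906051]), 'orientation': array([ 0.57918703,  0.40574483, -0.40680605, -0.57829262]), 'contact_force': array([-0.29022351, -1.03394141,  0.70803749]), 'ft_torque': array([-0.03608601, -0.07659254,  0.0384136 ]), 'width': 1.0010293088965925}
top clamp 0.77 [304.3, 218.6] [[ 0.541 -0.018  0.061]]
top wingnut 0.63 [306.3, 222.5] [[ 0.532 -0.022  0.064]]
top pot 0.6 [202.4, 230.2] [[0.513 0.226 0.005]]
top bucket 0.89 [396.3, 178.6] [[ 0.652 -0.24   0.002]]
top saucer 0.58 [327.2, 283.2] [[ 0.396 -0.075  0.012]]
top fork 0.61 [279.4, 155.2] [[0.7   0.045 0.014]]
top plate 0.66 [307.2, 217.6] [[ 0.544 -0.024  0.061]]
top stud 0.76 [309.0, 217.1] [[ 0.544 -0.02
[... 272 characters left out ...]
[ 0.554 -0.009  0.022]]
side wingnut 0.87 [302.8, 216.8] [[ 0.543 -0.013  0.055]]
side pot 0.91 [305.6, 291.0] [[0.516 0.173 0.034]]
side bucket 0.71 [273.5, 157.5] [[ 0.642 -0.26   0.033]]
side saucer 0.63 [375.1, 217.8] [[ 0.389 -0.095  0.006]]
side plate 0.86 [294.9, 231.2] [[ 0.557 -0.001  0.023]]
side stud 0.55 [296.5, 231.2] [[ 0.553 -0.004  0.021]]
side stud 0.37 [271.4, 160.1] [[ 0.633 -0.174  0.08 ]]
side fence 0.97 [297.2, 229.7] [[ 0.552 -0.01   0.022]]
side fence 0.34 [299.8, 218.5] [[ 0.549 -0.011  0.051]]
side wing_a 0.68 [301.3, 215.4] [[ 0.545 -0.009  0.06 ]]
[[-0.989, -0.095, 0.117, 0.471], [-0.151, 0.609, -0.779, 0.814], [0.002, -0.787, -0.616, 0.718], [0.0, 0.0, 0.0, 1.0]]
```

```bash
python3 -c "
import cv2,numpy as np
a=cv2.imread('pics/top0.png');b=cv2.imread('pics/side0.png')
cv2.imwrite('pics/both.png',cv2.resize(np.vstack([a,b]),None,fx=.7,fy=.7))"
```

```text
(no output)
```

View pics/top0.png

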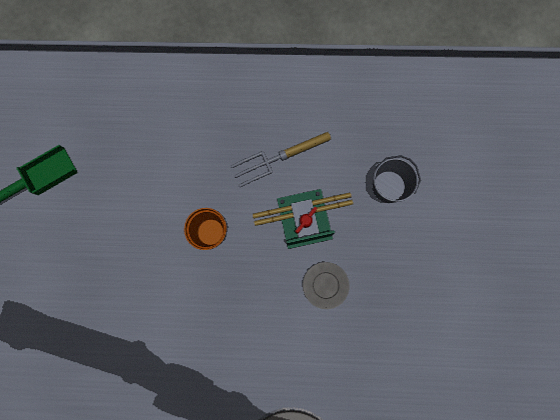

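View pics/side0.png

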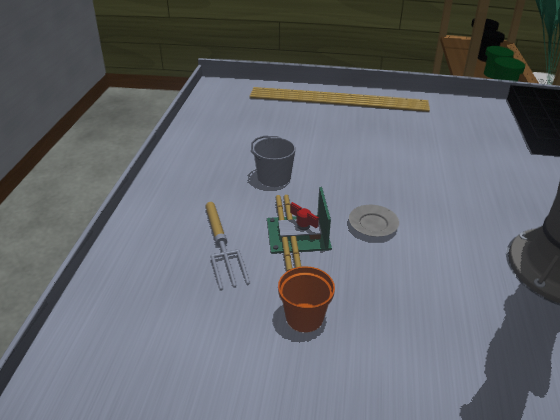

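```bash
cat > nut.py <<'E'
from h import *
def nut(p):
    c=p["color"].astype(int);m=(c[:,:,0]>110)&(c[:,:,1]<60)&(c[:,:,2]<70)
    v,u=np.nonzero(m);k=(abs(u-305)<45)&(abs(v-220)<45)
    return u[k],v[k]
def green(p):
    c=p["color"].astype(int);m=(c[:,:,1]>c[:,:,0]+25)&(c[:,:,1]>c[:,:,2]+8)
    v,u=np.nonzero(m);k=(abs(u-305)<50)&(abs(v-220)<50)
    return u[k],v[k]
E
python3 - <<'E'
from nut import *
for n in("top","side"):
    p=arm.read_camera(n)
    u,v=nut(p);P=world(p,np.c_[u,v],p["depth"][v,u])
    print(n,"red",len(P),P.mean(0).round(4),P.min(0).round(4),P.max(0).round(4))
    Q=P[P[:,2]>.055];c=Q[:,:2].mean(0);w,V=np.linalg.eigh(np.cov(Q[:,:2].T));print(" hi",len(Q),c.round(4),Q[:,2].max(),V[:,1],np.degrees(np.arctan2(V[1,1],V[0,1])), np.ptp((Q[:,:2]-c)@V[:,1]),np.ptp((Q[:,:2]-c)@V[:,0]))
    u,v=green(p);P=world(p,np.c_[u,v],p["depth"][v,u])
    B=P[(P[:,2]<.012)];F=P[(P[:,2]>.03)&(P[:,2]<.095)]
    for nm,X in(("base",B),("fence",F)):
        if len(X)<5: print(nm,len(X));continue
        r=cv2.minAreaRect((X[:,:2]*1000).astype(np.float32));print(" ",nm,len(X),r,X[:,2].max().round(4),cv2.boxPoints(r).round(0).tolist())
    for t in("pot","bucket","saucer","fork"):
        for r in arm.cut_out(t,p)[:1]:
            X=maskpts(p,r["mask"]);X=X[X[:,2]>.005];print(" ",t,len(X),np.percentile(X,2,axis=0).round(3),np.percentile(X,98,axis=0).round(3))
    cv2.imwrite(f"pics/z{n}.png",cv2.resize(p["color"][170:270,250:360,::-1],None,fx=5,fy=5,interpolation=cv2.INTER_CUBIC))
E
```

```text
top red 129 [ 0.5375 -0.022   0.0627] [ 0.5102 -0.0444  0.0275] [5.668e-01 2.000e-04 6.900e-02]
 hi 128 [ 0.5376 -0.0221] 0.06899798387210088 [-0.81130945  0.58461694] 144.22406651091467 0.07012217982736535 0.021655478917926074
  base 964 ((547.7416381835938, -19.378738403320312), (124.03256225585938, 108.90455627441406), 13.613836288452148) 0.012 [[475.0, 19.0], [500.0, -87.0], [621.0, -58.0], [595.0, 48.0]]
  fence 114 ((497.49822998046875, -31.822460174560547), (5.354747772216797, 107.02042388916016), 13.668807983398438) 0.0893 [[482.0, 20.0], [508.0, -84.0], [513.0, -83.0], [487.0, 21.0]]
  pot 1071 [0.466 0.164 0.005] [0.553 0.249 0.084]
  bucket 1307 [ 0.585 -0.271  0.005] [ 0.68  -0.176  0.089]
  saucer 1629 [ 0.343 -0.121  0.006] [ 0.439 -0.024  0.021]
  fork 826 [ 0.637 -0.07   0.008] [0.751 0.147 0.026]
side red 113 [ 0.5414 -0.0196  0.0618] [ 0.5119 -0.0471  0.0553] [ 5.681e-01 -5.000e-04  6.820e-02]
 hi 113 [ 0.5414 -0.0196] 0.06821022567866786 [-0.80629679  0.59151119] 143.73567984568967 0.07180984320078912 0.02370262510437616
  base 543 ((551.40869140625, -18.807777404785156), (123.52091217041016, 110.4453353881836), 14.54250717163086) 0.0103 [[478.0, 19.0], [505.0, -88.0], [625.0, -57.0], [597.0, 50.0]]
  fence 75 ((500.3875732421875, -30.266742706298828), (4.997105598449707, 108.36629486083984), 13.95489501953125) 0.0856 [[485.0, 22.0], [511.0, -83.0], [516.0, -82.0], [490.0, 23.0]]
  pot 2691 [0.47  0.162 0.008] [0.555 0.252 0.082]
  bucket 1690 [ 0.59  -0.269  0.008] [ 0.679 -0.173  0.086]
  saucer 1178 [ 0.346 -0.121  0.005] [ 0.442 -0.022  0.019]
  fork 886 [ 0.633 -0.066  0.006] [0.756 0.152 0.023]
```

View pics/ztop.png

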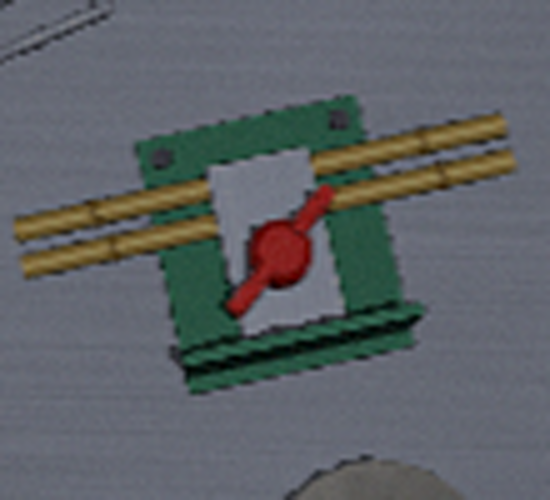

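```bash
cat > plan.py <<'E'
from h import *
from scipy.spatial.transform import Rotation as R
S=np.array([.539,-.0215]);YAW=13.9
def polar(r,t,ang):  # clamp polar: radial r along wing dir ang(deg), t = ccw tangential offset (m)
    a=np.radians(ang+YAW);return S+r*np.array([np.cos(a),np.sin(a)])+t*np.array([-np.sin(a),np.cos(a)])
def cur():
    s=arm.read_state();M=R.from_quat(s["orientation"])
    m=M.as_matrix();psi=np.degrees(np.arctan2(m[1,0],m[0,0]))
    print("t",round(s["time_s"],2),"pos",s["position"].round(4),"psi",psi.round(1),"tilt",m[:,1].round(3),"q",s["q"].round(2),"F",s["contact_force"].round(1),"w",round(s["width"],2))
    return s["position"],M
def rows(targets):  # targets: (x,y,z,psi)
    p,M=cur()
    for x,y,z,psi in targets:
        c,s_=np.cos(np.radians(psi)),np.sin(np.radians(psi))
        T=R.from_matrix(np.array([[c,0,-s_],[s_,0,c],[0,-1,0]]))
        d=M.inv().apply(np.array([x,y,z])-p)/.6
        w=(M.inv()*T).as_rotvec()/(2*np.pi)
        print("["+",".join(f"{k:.4f}" for k in [*d,*w])+"],")
E
python3 - <<'E'
from plan import *
p,M=cur()
print(polar(.031,.019,-50))
E
```

```text
t 1.6 pos [0.2209 0.6113 0.2101] psi 70.1 tilt [ 0.  0. -1.] q [-1.32  0.4   0.05  1.54 -0.02  1.21 -0.05] F [-0.4  0.6 -0. ] w 1.0
[ 0.57524242 -0.02441328]
```

```bash
python3 - <<'E'
from plan import *
q=polar(.033,.027,-50);print(q)
rows([(*q,.17,-36)])
E
```

```text
[ 0.58157197 -0.01912775]
t 1.6 pos [0.2209 0.6113 0.2101] psi 70.1 tilt [ 0.  0. -1.] q [-1.32  0.4   0.05  1.54 -0.02  1.21 -0.05] F [-0.4  0.6 -0. ] w 1.0
[-0.7840,0.0669,-0.9224,-0.0000,0.2948,0.0000],
```

>>> {"name": "jog_arm", "arguments": {
  "deltas": [
    [-0.784, 0.067, -0.922, 0, 0.295, 0],
    [-0.784, 0.067, -0.922, 0, 0.295, 0],
    [-0.784, 0.067, -0.922, 0, 0.295, 0],
    [-0.784, 0.067, -0.922, 0, 0.295, 0],
    [-0.784, 0.067, -0.922, 0, 0.295, 0],
    [-0.784, 0.067, -0.922, 0, 0.295, 0],
    [-0.784, 0.067, -0.922, 0, 0.295, 0],
    [-0.784, 0.067, -0.922, 0, 0.295, 0],
    [-0.784, 0.067, -0.922, 0, 0.295, 0],
    [-0.784, 0.067, -0.922, 0, 0.295, 0]
  ],
  "hand": -1
}}

```text
time_s: 2.43
position: [0.4281, 0.2484, 0.1874]
orientation: [-0.707, 0.011, -0.011, 0.707]
contact_force: [1.3, 0.7, -0.2]
width: -0.0
```

```bash
python3 - <<'E'
from plan import *
rows([(*polar(.033,.027,-50),.17,-36)])
E
```

```text
t 2.43 pos [0.4281 0.2484 0.1874] psi -1.8 tilt [ 0.001  0.001 -1.   ] q [-1.    0.15  0.43  1.94 -0.07  1.07 -0.57] F [ 1.3  0.7 -0.2] w -0.0
[0.2698,0.0287,-0.4376,-0.0002,0.0949,0.0000],
```

>>> {"name": "jog_arm", "arguments": {
  "deltas": [
    [0.27, 0.029, -0.438, 0, 0.095, 0],
    [0.27, 0.029, -0.438, 0, 0.095, 0],
    [0.27, 0.029, -0.438, 0, 0.095, 0],
    [0.27, 0.029, -0.438, 0, 0.095, 0],
    [0.27, 0.029, -0.438, 0, 0.095, 0],
    [0.27, 0.029, -0.438, 0, 0.095, 0],
    [0.27, 0.029, -0.438, 0, 0.095, 0],
    [0.27, 0.029, -0.438, 0, 0.095, 0],
    [0.27, 0.029, -0.438, 0, 0.095, 0],
    [0.27, 0.029, -0.438, 0, 0.095, 0]
  ]
}}

```text
time_s: 3.27
position: [0.5826, -0.018, 0.1695]
orientation: [0.673, -0.218, 0.218, -0.673]
contact_force: [0.1, 0.3, -0.0]
width: -0.002
```

```bash
python3 - <<'E'
from plan import *
q=polar(.033,.027,-50)
rows([(*q,.17,-36.1),(*q,.052,-36.1)])
p=arm.read_camera("side");cv2.imwrite("pics/s1.png",cv2.resize(p["color"][70:270,180:440,::-1],None,fx=3,fy=3))
E
```

```text
t 3.27 pos [ 0.5826 -0.018   0.1695] psi -35.8 tilt [-0. -0. -1.] q [-0.55  0.38  0.65  1.76 -0.25  1.09 -0.44] F [ 0.1  0.3 -0. ] w -0.0
[-0.0003,-0.0008,-0.0026,0.0001,0.0007,-0.0000],
[-0.0003,0.1959,-0.0025,0.0001,0.0007,-0.0000],
```

View pics/s1.png

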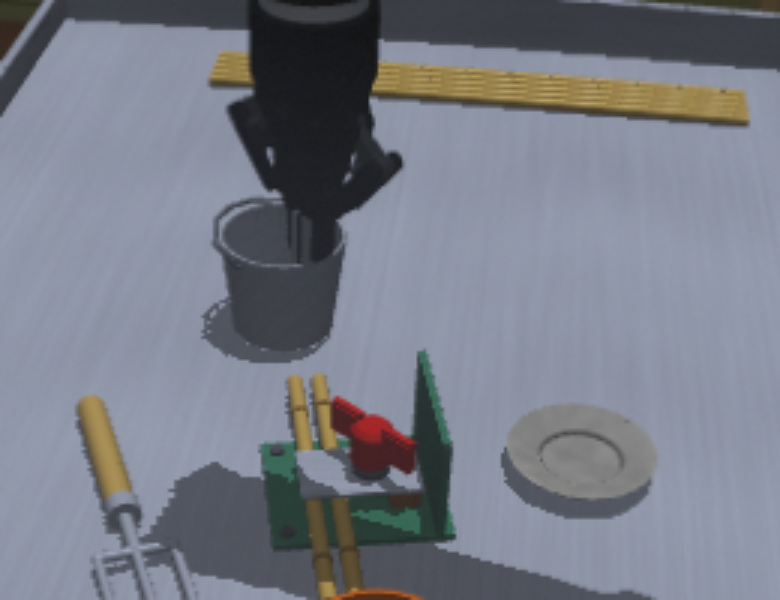

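>>> {"name": "jog_arm", "arguments": {
  "deltas": [
    [0, 0.1, -0.0025, 0, 0, 0],
    [0, 0.19, -0.0025, 0, 0, 0],
    [0, 0.192, -0.0025, 0, 0, 0],
    [0, 0.192, -0.0025, 0, 0, 0]
  ]
}}

```text
time_s: 3.65
position: [0.5755, -0.0147, 0.0484]
orientation: [0.675, -0.22, 0.211, -0.672]
contact_force: [-0.5, -0.2, -0.1]
width: 0.001
```

```bash
cat >> plan.py <<'E'
def stroke(a0,a1,n,t0=.015,t1=.015,r=.033,z=.054):
    rows([(*polar(r,t,a),z,a+YAW) for a,t in zip(np.linspace(a0,a1,n+1)[1:],np.linspace(t0,t1,n+1)[1:])])
E
python3 - <<'E'
from plan import *
stroke(-50,-100,9,.021,.015)
E
```

```text
t 3.65 pos [ 0.5755 -0.0147  0.0484] psi -35.5 tilt [-0.013  0.001 -1.   ] q [-0.49  0.52  0.58  1.87 -0.36  0.87 -0.35] F [-0.5 -0.2 -0.1] w 0.0
[0.0153,-0.0093,-0.0169,0.0012,0.0172,-0.0017],
[0.0175,-0.0093,-0.0237,0.0013,0.0326,-0.0017],
[0.0189,-0.0093,-0.0307,0.0013,0.0480,-0.0016],
[0.0195,-0.0092,-0.0378,0.0014,0.0635,-0.0015],
[0.0194,-0.0092,-0.0449,0.0015,0.0789,-0.0015],
[0.0184,-0.0091,-0.0519,0.0016,0.0943,-0.0014],
[0.0167,-0.0091,-0.0586,0.0016,0.1098,-0.0013],
[0.0143,-0.0090,-0.0651,0.0017,0.1252,-0.0013],
[0.0112,-0.0089,-0.0713,0.0018,0.1406,-0.0012],
```

>>> {"name": "jog_arm", "arguments": {
  "deltas": [
    [0, 0, 0, 0, 0, 0],
    [0, 0, 0, 0, 0, 0],
    [0, 0, 0, 0, 0, 0]
  ]
}}

```text
time_s: 3.9
position: [0.5839, -0.0174, 0.0572]
orientation: [-0.672, 0.215, -0.218, 0.674]
contact_force: [-0.3, 0.3, 0.4]
width: -0.002
```

```bash
python3 - <<'E'
from plan import *
stroke(-50,-100,9,.021,.015)
E
```

```text
t 3.9 pos [ 0.5839 -0.0174  0.0572] psi -35.6 tilt [ 0.005  0.001 -1.   ] q [-0.49  0.51  0.58  1.86 -0.36  0.87 -0.35] F [-0.3  0.3  0.4] w -0.0
[0.0014,0.0052,-0.0212,-0.0006,0.0167,0.0005],
[0.0036,0.0052,-0.0280,-0.0006,0.0322,0.0005],
[0.0050,0.0052,-0.0350,-0.0006,0.0476,0.0005],
[0.0056,0.0052,-0.0421,-0.0007,0.0630,0.0005],
[0.0055,0.0052,-0.0492,-0.0007,0.0785,0.0004],
[0.0046,0.0051,-0.0562,-0.0007,0.0939,0.0004],
[0.0029,0.0051,-0.0629,-0.0007,0.1093,0.0004],
[0.0005,0.0051,-0.0694,-0.0008,0.1247,0.0003],
[-0.0026,0.0050,-0.0756,-0.0008,0.1402,0.0003],
```

```bash
cat >> plan.py <<'E'
_cur=cur
def T4(x,y,z,psi):
    c,s=np.cos(np.radians(psi)),np.sin(np.radians(psi))
    return np.array([x,y,z]),R.from_matrix(np.array([[c,0,-s],[s,0,c],[0,-1,0]]))
def base(*b):
    global cur
    def cur():
        _cur();return T4(*b)
E
python3 - <<'E'
from plan import *
base(.5807,-.0203,.0548,-36.1)
stroke(-50,-100,9,.021,.015)
print(polar(.033,.015,-100),-100+YAW)
E
```

```text
t 3.9 pos [ 0.5839 -0.0174  0.0572] psi -35.6 tilt [ 0.005  0.001 -1.   ] q [-0.49  0.51  0.58  1.86 -0.36  0.87 -0.35] F [-0.3  0.3  0.4] w -0.0
[0.0030,0.0013,-0.0142,0.0000,0.0154,0.0000],
[0.0053,0.0013,-0.0210,0.0000,0.0309,0.0000],
[0.0068,0.0013,-0.0280,0.0000,0.0463,0.0000],
[0.0075,0.0013,-0.0351,0.0000,0.0617,0.0000],
[0.0074,0.0013,-0.0421,-0.0000,0.0772,-0.0000],
[0.0065,0.0013,-0.0491,0.0000,0.0926,0.0000],
[0.0049,0.0013,-0.0559,0.0000,0.1080,0.0000],
[0.0026,0.0013,-0.0624,0.0000,0.1235,0.0000],
[-0.0005,0.0013,-0.0686,0.0000,0.1389,0.0000],
[ 0.55620977 -0.05340335] -86.1
```

>>> {"name": "jog_arm", "arguments": {
  "deltas": [
    [0.003, 0.001, -0.014, 0, 0.0154, 0],
    [0.005, 0.001, -0.021, 0, 0.031, 0],
    [0.007, 0.001, -0.028, 0, 0.046, 0],
    [0.0075, 0.001, -0.035, 0, 0.062, 0],
    [0.0075, 0.001, -0.042, 0, 0.077, 0],
    [0.0065, 0.001, -0.049, 0, 0.093, 0],
    [0.005, 0.001, -0.056, 0, 0.108, 0],
    [0.0025, 0.001, -0.0625, 0, 0.1235, 0],
    [-0.0005, 0.001, -0.0685, 0, 0.139, 0]
  ]
}}

```text
time_s: 4.65
position: [0.5592, -0.051, 0.0563]
orientation: [-0.516, 0.481, -0.483, 0.519]
contact_force: [0.5, -0.4, -0.5]
width: -0.001
```

```bash
python3 - <<'E'
from plan import *
base(.5562,-.0534,.0542,-86.1)
stroke(-100,-120,4)
E
```

```text
t 4.65 pos [ 0.5592 -0.051   0.0563] psi -86.0 tilt [ 0.004  0.001 -1.   ] q [-0.6   0.55  0.81  1.92 -0.51  0.89 -1.03] F [ 0.5 -0.4 -0.5] w -0.0
[0.0020,0.0003,-0.0049,-0.0000,0.0139,-0.0000],
[0.0035,0.0003,-0.0099,-0.0000,0.0278,-0.0000],
[0.0046,0.0003,-0.0151,-0.0000,0.0417,-0.0000],
[0.0052,0.0003,-0.0203,-0.0000,0.0556,-0.0000],
```

>>> {"name": "jog_arm", "arguments": {
  "deltas": [
    [0.002, 0, -0.005, 0, 0.014, 0],
    [0.0035, 0, -0.01, 0, 0.028, 0],
    [0.0045, 0, -0.015, 0, 0.042, 0],
    [0.005, 0, -0.0205, 0, 0.0555, 0],
    [0.005, 0, -0.0205, 0, 0.0555, 0],
    [0.005, 0, -0.0205, 0, 0.0555, 0]
  ]
}}

```text
time_s: 5.15
position: [0.5468, -0.0547, 0.0554]
orientation: [0.427, -0.563, 0.563, -0.429]
contact_force: [0.7, -0.1, -0.1]
width: -0.001
```

```bash
python3 - <<'E'
from plan import *
b=(*polar(.033,.015,-120),.0542,-106.1);print(b)
base(*b)
rows([(*polar(.033,.030,-120),.054,-106.1),(*polar(.033,.030,-120),.13,-106.1)])
p=arm.read_camera("side");cv2.imwrite("pics/s2.png",cv2.resize(p["color"][120:270,220:400,::-1],None,fx=4,fy=4))
E
```

```text
(np.float64(0.5442603037533854), np.float64(-0.057365431886736276), 0.0542, -106.1)
t 5.15 pos [ 0.5468 -0.0547  0.0554] psi -105.5 tilt [ 0.003  0.001 -1.   ] q [-0.66  0.57  0.91  1.95 -0.57  0.9  -1.3 ] F [ 0.7 -0.1 -0.1] w -0.0
[-0.0000,0.0003,0.0250,0.0000,0.0000,0.0000],
[-0.0000,-0.1263,0.0250,0.0000,0.0000,0.0000],
```

View pics/s2.png

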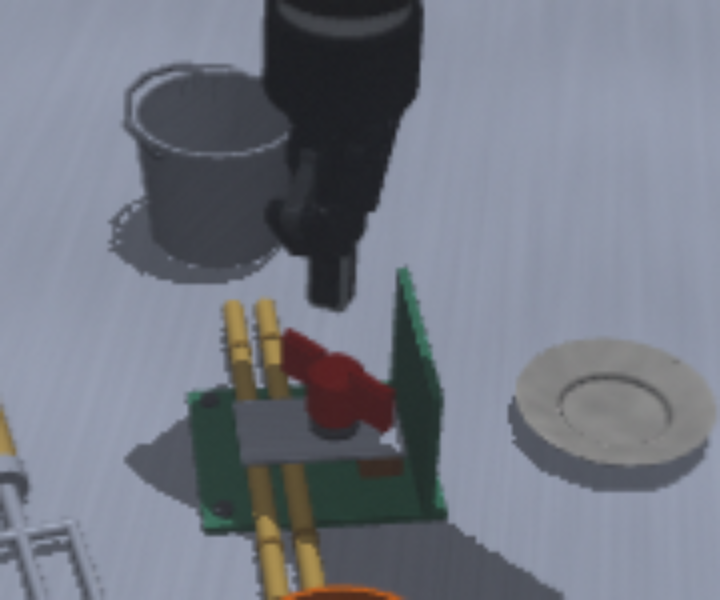

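```bash
python3 - <<'E'
from plan import *
p=arm.read_camera("side")
for u,v in((302,194),(306,192),(300,190),(302,185)):
    print(u,v,world(p,[u,v],p["depth"][v,u]).round(4))
K=np.array(p["intrinsics"]);T=np.linalg.inv(np.array(p["world_from_camera"]))
def proj(X): return cv2.projectPoints(np.array([X],float),cv2.Rodrigues(T[:3,:3])[0],T[:3,3],K,np.array(p["D"]))[0].ravel()
for z in(.03,.046,.06,.07,.08):print(z,proj((.5468,-.0547,z)).round(1))
from nut import nut
u,v=nut(p);P=world(p,np.c_[u,v],p["depth"][v,u]);print(P.mean(0),np.percentile(P,[2,98],axis=0).round(3));w,V=np.linalg.eigh(np.cov(P[:,:2].T));print(np.degrees(np.arctan2(V[1,1],V[0,1])))
_cur()
E
```

```text
302 194 [[ 0.5474 -0.0419  0.0892]]
306 192 [[ 0.5395 -0.0432  0.0942]]
300 190 [[ 0.552  -0.0432  0.0978]]
302 185 [[ 0.5463 -0.0215  0.126 ]]
0.03 [302.1 212.9]
0.046 [302.3 207. ]
0.06 [302.5 201.7]
0.07 [302.7 197.9]
0.08 [302.9 194. ]Traceback (most recent call last):
  File "<stdin>", line 9, in <module>
  File "h.py", line 6, in world
    n=cv2.undistortPoints(uv.reshape(-1,1,2),K,D).reshape(-1,2)
      ~~~~~~~~~~~~~~~~~~~^^^^^^^^^^^^^^^^^^^^^^^^
cv2.error: OpenCV(4.12.0) /io/opencv/modules/calib3d/src/undistort.dispatch.cpp:347: error: (-215:Assertion failed) CV_IS_MAT(_src) && CV_IS_MAT(_dst) && (_src->rows == 1 || _src->cols == 1) && (_dst->rows == 1 || _dst->cols == 1) && _src->cols + _src->rows - 1 == _dst->rows + _dst->cols - 1 && (CV_MAT_TYPE(_src->type) == CV_32FC2 || CV_MAT_TYPE(_src->type) == CV_64FC2) && (CV_MAT_TYPE(_dst->type) == CV_32FC2 || CV_MAT_TYPE(_dst->type) == CV_64FC2) in function 'cvUndistortPointsInternal'
```

```bash
sed -i 's/c\[:,:,0\]>110)&(c\[:,:,1\]<60)&(c\[:,:,2\]<70)/c[:,:,0]>60)\&(c[:,:,1]<c[:,:,0]*.45)\&(c[:,:,2]<c[:,:,0]*.5)/' nut.py
python3 - <<'E'
from plan import *
from nut import nut
def proj(p,X):
    K=np.array(p["intrinsics"]);T=np.linalg.inv(np.array(p["world_from_camera"]))
    return cv2.projectPoints(np.array([X],float),cv2.Rodrigues(T[:3,:3])[0],T[:3,3],K,np.array(p["D"]))[0].ravel()
_cur()
for n in("side","top"):
    p=arm.read_camera(n)
    print(n,"s1 tip proj",proj(p,(.5826,-.018,.1615)).round(1),"now",proj(p,(.5453,-.0565,.046)).round(1))
    u,v=nut(p);P=world(p,np.c_[u,v],p["depth"][v,u]);k=(P[:,2]>.03)&(P[:,2]<.075);P=P[k];print(len(P),P.mean(0).round(4));w,V=np.linalg.eigh(np.cov(P[:,:2].T));print(np.degrees(np.arctan2(V[1,1],V[0,1])))
    if n=="side":
        print(p["depth"][186:215:2,302].round(3)); print(p["color"][186:215:2,302].tolist())
        for v in range(190,206,2): print(v,world(p,[302,v],p["depth"][v,302]).round(3))
E
```

```text
Traceback (most recent call last):
NameError: name '_cur' is not defined. Did you mean: 'cur'?
```

```bash
python3 - <<'E'
from plan import *
from nut import nut
def proj(p,X):
    K=np.array(p["intrinsics"]);T=np.linalg.inv(np.array(p["world_from_camera"]))
    return cv2.projectPoints(np.array([X],float),cv2.Rodrigues(T[:3,:3])[0],T[:3,3],K,np.array(p["D"]))[0].ravel()
cur()
for n in("side","top"):
    p=arm.read_camera(n)
    print(n,"s1 tip proj",proj(p,(.5826,-.018,.1615)).round(1),"now",proj(p,(.5453,-.0565,.046)).round(1))
    u,v=nut(p);P=world(p,np.c_[u,v],p["depth"][v,u]);k=(P[:,2]>.03)&(P[:,2]<.075);P=P[k];print(len(P),P.mean(0).round(4));w,V=np.linalg.eigh(np.cov(P[:,:2].T));print(np.degrees(np.arctan2(V[1,1],V[0,1])))
    if n=="side":
        for v in range(186,210,2): print(v,p["color"][v,302],world(p,[302,v],p["depth"][v,302]).round(3))
E
```

```text
t 5.25 pos [ 0.5465 -0.0547  0.0549] psi -105.6 tilt [ 0.002  0.001 -1.   ] q [-0.66  0.57  0.91  1.95 -0.57  0.9  -1.3 ] F [-0.5 -0.2  0.5] w -0.0
side s1 tip proj [283.7 169.3] now [303.1 206.5]
162 [ 0.5404 -0.0172  0.0591]
141.94072806654847
186 [33 35 38] [[ 0.547 -0.025  0.121]]
188 [34 36 40] [[ 0.548 -0.041  0.105]]
190 [33 35 39] [[ 0.548 -0.042  0.099]]
192 [35 36 40] [[ 0.548 -0.041  0.095]]
194 [33 35 39] [[ 0.547 -0.041  0.09 ]]
196 [34 36 41] [[ 0.547 -0.04   0.086]]
198 [144 150 169] [[ 0.557 -0.148  0.   ]]
200 [145 153 170] [[ 0.556 -0.139  0.001]]
202 [148 154 172] [[ 0.555 -0.129  0.003]]
204 [147 154 172] [[ 0.554 -0.126 -0.001]]
206 [146 153 171] [[ 0.553 -0.118 -0.   ]]
208 [116  85  92] [[ 0.545 -0.032  0.061]]
top s1 tip proj [305.9 192.3] now [320.7 217.4]Traceback (most recent call last):
  File "<stdin>", line 10, in <module>
  File "h.py", line 6, in world
    n=cv2.undistortPoints(uv.reshape(-1,1,2),K,D).reshape(-1,2)
      ~~~~~~~~~~~~~~~~~~~^^^^^^^^^^^^^^^^^^^^^^^^
cv2.error: OpenCV(4.12.0) /io/opencv/modules/calib3d/src/undistort.dispatch.cpp:347: error: (-215:Assertion failed) CV_IS_MAT(_src) && CV_IS_MAT(_dst) && (_src->rows == 1 || _src->cols == 1) && (_dst->rows == 1 || _dst->cols == 1) && _src->cols + _src->rows - 1 == _dst->rows + _dst->cols - 1 && (CV_MAT_TYPE(_src->type) == CV_32FC2 || CV_MAT_TYPE(_src->type) == CV_64FC2) && (CV_MAT_TYPE(_dst->type) == CV_32FC2 || CV_MAT_TYPE(_dst->type) == CV_64FC2) in function 'cvUndistortPointsInternal'
```

```bash
python3 - <<'E'
from plan import *
b=(*polar(.033,.015,-120),.0542,-106.1)
base(*b)
rows([(*polar(.033,.028,-50),.060,-36.1)])
base(*polar(.033,.028,-50),.060,-36.1)
rows([(*polar(.033,.028,-50),.020,-36.1)])
E
```

```text
t 5.35 pos [ 0.5461 -0.0548  0.0544] psi -105.6 tilt [ 0.001  0.001 -1.   ] q [-0.66  0.57  0.91  1.95 -0.57  0.9  -1.3 ] F [ 1.1 -0.7  0.3] w 0.0
[-0.0800,-0.0097,0.0426,-0.0000,-0.1944,-0.0000],
t 5.35 pos [ 0.5461 -0.0548  0.0544] psi -105.6 tilt [ 0.001  0.001 -1.   ] q [-0.66  0.57  0.91  1.95 -0.57  0.9  -1.3 ] F [ 1.1 -0.7  0.3] w 0.0
[0.0000,0.0667,0.0000,0.0000,0.0000,0.0000],
```

>>> {"name": "jog_arm", "arguments": {
  "deltas": [
    [0, 0, 0.041, 0, 0, 0],
    [-0.075, -0.009, 0.041, 0, -0.193, 0],
    [-0.075, -0.009, 0.041, 0, -0.193, 0],
    [-0.075, -0.009, 0.041, 0, -0.193, 0],
    [-0.075, -0.009, 0.041, 0, -0.193, 0],
    [-0.075, -0.009, 0.041, 0, -0.193, 0],
    [-0.075, -0.009, 0.041, 0, -0.193, 0],
    [-0.075, -0.009, 0.041, 0, -0.193, 0],
    [-0.075, -0.009, 0.041, 0, -0.193, 0],
    [-0.075, -0.009, 0.041, 0, -0.193, 0]
  ]
}}

```text
time_s: 6.18
position: [0.5815, -0.0185, 0.0595]
orientation: [-0.662, 0.247, -0.247, 0.663]
contact_force: [0.9, 0.4, -1.0]
width: 0.002
```

>>> {"name": "jog_arm", "arguments": {
  "deltas": [
    [0, 0.033, 0, 0, 0, 0],
    [0, 0.067, 0, 0, 0, 0],
    [0, 0.067, 0, 0, 0, 0],
    [0, 0.067, 0, 0, 0, 0],
    [0, 0.067, 0, 0, 0, 0],
    [0, 0.067, 0, 0, 0, 0]
  ]
}}

```text
time_s: 6.68
position: [0.5823, -0.0186, 0.0203]
orientation: [-0.661, 0.248, -0.25, 0.662]
contact_force: [-0.4, 0.3, -0.3]
width: -0.004
```

```bash
python3 - <<'E'
from plan import *
p=arm.read_camera("side");cv2.imwrite("pics/s3.png",cv2.resize(p["color"][120:270,220:400,::-1],None,fx=4,fy=4))
stroke(-50,-113,9,.021,.015,z=.0195)
print(polar(.033,.028,-50))
E
```

```text
t 6.73 pos [ 0.5823 -0.0185  0.0202] psi -41.2 tilt [ 0.002  0.    -1.   ] q [-0.48  0.56  0.58  1.89 -0.41  0.81 -0.4 ] F [-0.   0.4 -0.4] w 0.0
[0.0050,0.0012,-0.0192,-0.0002,0.0052,0.0002],
[0.0084,0.0012,-0.0274,-0.0003,0.0246,0.0002],
[0.0105,0.0012,-0.0359,-0.0003,0.0440,0.0002],
[0.0115,0.0012,-0.0445,-0.0003,0.0635,0.0002],
[0.0113,0.0012,-0.0532,-0.0003,0.0829,0.0002],
[0.0100,0.0012,-0.0616,-0.0003,0.1024,0.0002],
[0.0075,0.0012,-0.0698,-0.0003,0.1218,0.0001],
[0.0039,0.0011,-0.0775,-0.0003,0.1413,0.0001],
[-0.0006,0.0011,-0.0846,-0.0003,0.1607,0.0001],
[ 0.58216116 -0.01831976]
```

View pics/s3.png

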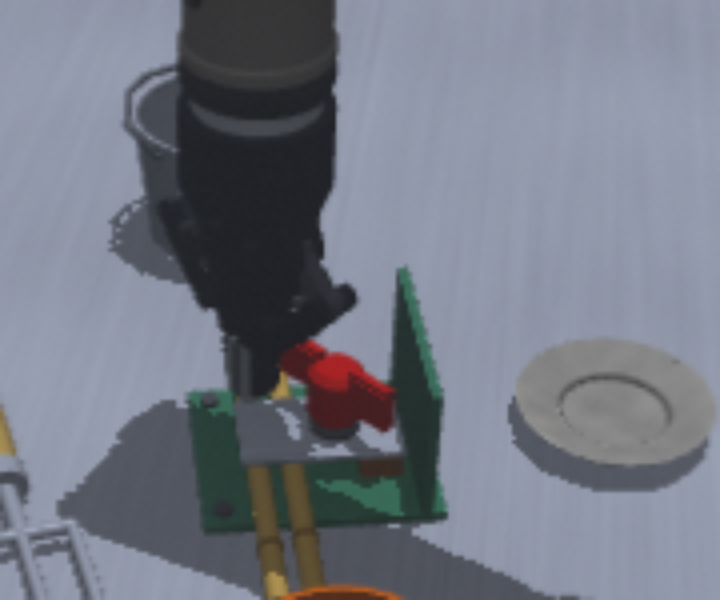

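>>> {"name": "jog_arm", "arguments": {
  "deltas": [
    [0.005, 0.001, -0.019, 0, 0.005, 0],
    [0.0085, 0.001, -0.0275, 0, 0.0245, 0],
    [0.0105, 0.001, -0.036, 0, 0.044, 0],
    [0.0115, 0.001, -0.0445, 0, 0.0635, 0],
    [0.0115, 0.001, -0.053, 0, 0.083, 0],
    [0.01, 0.001, -0.0615, 0, 0.1025, 0],
    [0.0075, 0.001, -0.07, 0, 0.122, 0],
    [0.004, 0.001, -0.0775, 0, 0.1415, 0],
    [-0.0005, 0.001, -0.0845, 0, 0.1605, 0],
    [-0.0005, 0.001, -0.0845, 0, 0.1605, 0]
  ]
}}

```text
time_s: 7.57
position: [0.5469, -0.0575, 0.0189]
orientation: [0.458, -0.539, 0.539, -0.458]
contact_force: [-0.1, -0.7, 0.0]
width: 0.001
```

```bash
cat > chk.py <<'E'
from plan import *
from nut import nut
def ang(n):
    p=arm.read_camera(n);u,v=nut(p)
    if len(u)<20: return p,None
    P=world(p,np.c_[u,v],p["depth"][v,u]);P=P[(P[:,2]>.03)&(P[:,2]<.08)]
    w,V=np.linalg.eigh(np.cov(P[:,:2].T));print(n,len(P),P.mean(0).round(4),"wing angle clamp",((np.degrees(np.arctan2(V[1,1],V[0,1]))-YAW)%180).round(1),"ratio",(w[1]/w[0]).round(1))
    return p,P
E
python3 - <<'E'
from chk import *
ang("top");ang("side")
base(*polar(.033,.015,-113),.0195,-113+YAW)
print(polar(.033,.015,-113))
rows([(*polar(.033,.015,-120),.0195,-120+YAW),(*polar(.033,.025,-120),.0195,-106.1),(*polar(.033,.025,-120),.07,-106.1)])
E
```

```text
side 169 [ 0.5397 -0.0159  0.0584] wing angle clamp 63.9 ratio 8.8
[ 0.54859199 -0.05645703]
t 7.67 pos [ 0.5475 -0.0568  0.0188] psi -98.9 tilt [ 0. -0. -1.] q [-0.61  0.61  0.84  1.97 -0.61  0.84 -1.15] F [0.6 0.2 0. ] w 0.0
[0.0026,0.0000,-0.0069,0.0000,0.0194,0.0000],
[0.0047,0.0000,0.0097,0.0000,0.0194,0.0000],
[0.0047,-0.0842,0.0097,0.0000,0.0194,0.0000],
```

```bash
python3 - <<'E'
from plan import *
q=polar(.033,.027,-116)
rows([(*q,.0195,-98.9),(*q,.085,-98.9),(*polar(.033,.027,-25),.085,-37)])
E
```

```text
t 7.67 pos [ 0.5475 -0.0568  0.0188] psi -98.9 tilt [ 0. -0. -1.] q [-0.61  0.61  0.84  1.97 -0.61  0.84 -1.15] F [0.6 0.2 0. ] w 0.0
[0.0015,-0.0012,0.0188,-0.0001,-0.0001,0.0000],
[0.0015,-0.1103,0.0188,-0.0001,-0.0001,0.0000],
[-0.0988,-0.1103,0.0336,-0.0000,-0.1720,0.0000],
```

>>> {"name": "jog_arm", "arguments": {
  "deltas": [
    [0, -0.001, 0.019, 0, 0, 0],
    [0, -0.055, 0.019, 0, 0, 0],
    [0, -0.11, 0.019, 0, -0.019, 0],
    [-0.05, -0.11, 0.033, 0, -0.038, 0],
    [-0.1, -0.11, 0.034, 0, -0.057, 0],
    [-0.1, -0.11, 0.034, 0, -0.076, 0],
    [-0.1, -0.11, 0.034, 0, -0.095, 0],
    [-0.1, -0.11, 0.034, 0, -0.115, 0],
    [-0.1, -0.11, 0.034, 0, -0.135, 0],
    [-0.1, -0.11, 0.034, 0, -0.155, 0]
  ]
}}

```text
time_s: 8.5
position: [0.5773, -0.0004, 0.0848]
orientation: [-0.658, 0.258, -0.258, 0.658]
contact_force: [-0.1, -0.1, -0.4]
width: 0.003
```

```bash
python3 - <<'E'
from plan import *
rows([(*polar(.033,.028,64),.085,78)])
E
```

```text
t 8.5 pos [ 5.773e-01 -4.000e-04  8.480e-02] psi -42.8 tilt [ 0.001  0.    -1.   ] q [-0.58  0.48  0.67  1.86 -0.36  0.93 -0.5 ] F [-0.1 -0.1 -0.4] w 0.0
[-0.0912,-0.0003,-0.0458,-0.0000,-0.3357,0.0001],
```

>>> {"name": "jog_arm", "arguments": {
  "deltas": [
    [-0.05, 0, -0.025, 0, -0.0195, 0],
    [-0.091, 0, -0.046, 0, -0.039, 0],
    [-0.091, 0, -0.046, 0, -0.058, 0],
    [-0.091, 0, -0.046, 0, -0.078, 0],
    [-0.091, 0, -0.046, 0, -0.097, 0],
    [-0.091, 0, -0.046, 0, -0.117, 0],
    [-0.091, 0, -0.046, 0, -0.136, 0],
    [-0.091, 0, -0.046, 0, -0.156, 0],
    [-0.091, 0, -0.046, 0, -0.175, 0],
    [-0.091, 0, -0.046, 0, -0.195, 0]
  ]
}}

```text
time_s: 9.33
position: [0.5188, 0.0168, 0.0849]
orientation: [0.687, 0.167, -0.166, -0.687]
contact_force: [-0.5, 1.4, -0.5]
width: 0.006
```

```bash
python3 - <<'E'
from plan import *
rows([(*polar(.033,.028,64),.085,78),(*polar(.033,.028,64),.020,78)])
E
```

```text
t 9.33 pos [0.5188 0.0168 0.0849] psi 27.3 tilt [ 0.001  0.    -1.   ] q [-0.46  0.33  0.42  1.99 -0.17  0.86  0.52] F [-0.5  1.4 -0.5] w 0.01
[-0.0005,-0.0001,0.0000,0.0001,-0.1409,0.0001],
[-0.0006,0.1082,0.0001,0.0001,-0.1409,0.0001],
```

>>> {"name": "jog_arm", "arguments": {
  "deltas": [
    [0, 0, 0, 0, -0.0195, 0],
    [0, 0, 0, 0, -0.039, 0],
    [0, 0, 0, 0, -0.058, 0],
    [0, 0, 0, 0, -0.078, 0],
    [0, 0, 0, 0, -0.097, 0],
    [0, 0, 0, 0, -0.117, 0],
    [0, 0.03, 0, 0, -0.14, 0],
    [0, 0.07, 0, 0, -0.14, 0],
    [0, 0.108, 0, 0, -0.14, 0],
    [0, 0.108, 0, 0, -0.14, 0]
  ]
}}

```text
time_s: 10.17
position: [0.5152, 0.0166, 0.0165]
orientation: [-0.551, -0.44, 0.444, 0.553]
contact_force: [-0.8, -0.4, -1.1]
width: 0.004
```

>>> {"name": "jog_arm", "arguments": {
  "deltas": [
    [0, 0, 0, 0, 0, 0],
    [0, 0, 0, 0, 0, 0],
    [0, 0, 0, 0, 0, 0]
  ]
}}

```text
time_s: 10.42
position: [0.52, 0.0171, 0.0212]
orientation: [0.553, 0.442, -0.44, -0.552]
contact_force: [0.8, 0.8, -0.0]
width: -0.003
```

```bash
python3 - <<'E'
from chk import *
p,_=ang("side");cv2.imwrite("pics/s4.png",cv2.resize(p["color"][120:270,220:400,::-1],None,fx=4,fy=4))
stroke(64,1,9,.021,.015,z=.0195)
base(*polar(.033,.015,1),.0195,1+YAW);print();stroke(1,-65,10,z=.0195)
base(*polar(.033,.015,-65),.0195,-65+YAW);print();stroke(-65,-117,8,z=.0195)
E
```

```text
side 22 [0.5451 0.0076 0.0525] wing angle clamp 54.6 ratio 25.7
t 10.47 pos [0.5199 0.0172 0.0212] psi 77.2 tilt [ 0.003  0.    -1.   ] q [-0.3   0.41  0.22  2.03 -0.13  0.72  1.35] F [-0.8  0.   0.1] w 0.0
[0.0025,0.0029,-0.0176,0.0005,0.0176,0.0002],
[0.0052,0.0029,-0.0260,0.0004,0.0371,0.0002],
[0.0067,0.0029,-0.0346,0.0004,0.0565,0.0003],
[0.0070,0.0030,-0.0433,0.0004,0.0759,0.0003],
[0.0061,0.0030,-0.0519,0.0004,0.0954,0.0003],
[0.0041,0.0030,-0.0603,0.0004,0.1148,0.0003],
[0.0010,0.0030,-0.0682,0.0004,0.1343,0.0004],
[-0.0031,0.0031,-0.0756,0.0003,0.1537,0.0004],
[-0.0082,0.0031,-0.0823,0.0003,0.1732,0.0004],

t 10.47 pos [0.5199 0.0172 0.0212] psi 77.2 tilt [ 0.003  0.    -1.   ] q [-0.3   0.41  0.22  2.03 -0.13  0.72  1.35] F [-0.8  0.   0.1] w 0.0
[0.0025,0.0000,-0.0065,0.0000,0.0183,0.0000],
[0.0043,0.0000,-0.0132,0.0000,0.0367,0.0000],
[0.0052,0.0000,-0.0201,0.0000,0.0550,0.0000],
[0.0054,0.0000,-0.0271,0.0000,0.0733,0.0000],
[0.0047,0.0000,-0.0340,0.0000,0.0917,0.0000],
[0.0033,0.0000,-0.0408,0.0000,0.1100,0.0000],
[0.0011,0.0000,-0.0474,0.0000,0.1283,0.0000],
[-0.0018,0.0000,-0.0537,0.0000,0.1467,0.0000],
[-0.0055,0.0000,-0.0596,0.0000,0.1650,0.0000],
[-0.0098,0.0000,-0.0651,0.0000,0.1833,0.0000],

t 10.47 pos [0.5199 0.0172 0.0212] psi 77.2 tilt [ 0.003  0.    -1.   ] q [-0.3   0.41  0.22  2.03 -0.13  0.72  1.35] F [-0.8  0.   0.1] w 0.0
[0.0025,0.0000,-0.0064,0.0000,0.0181,0.0000],
[0.0042,0.0000,-0.0130,0.0000,0.0361,0.0000],
[0.0052,0.0000,-0.0198,0.0000,0.0542,0.0000],
[0.0054,0.0000,-0.0266,0.0000,0.0722,0.0000],
[0.0048,0.0000,-0.0335,0.0000,0.0903,0.0000],
[0.0035,0.0000,-0.0402,-0.0000,0.1083,-0.0000],
[0.0014,0.0000,-0.0467,-0.0000,0.1264,-0.0000],
[-0.0014,0.0000,-0.0529,-0.0000,0.1444,-0.0000],
```

View pics/s4.png

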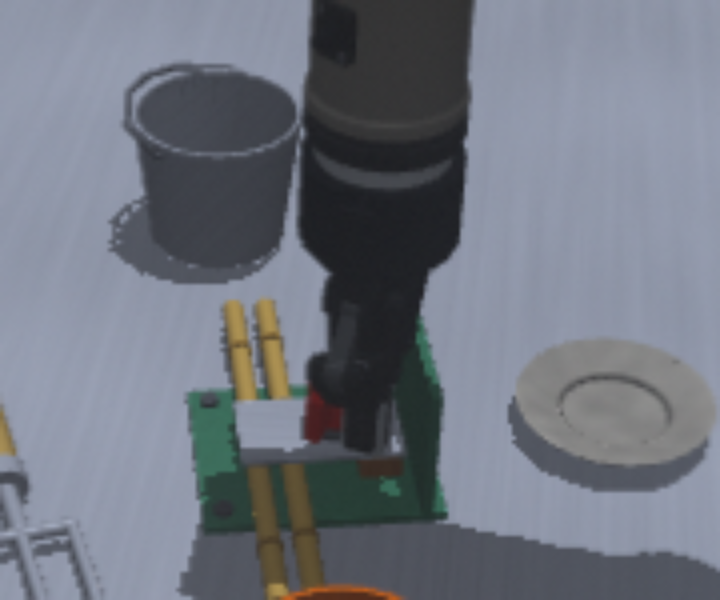

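>>> {"name": "jog_arm", "arguments": {
  "deltas": [
    [0.0025, 0.002, -0.0175, 0, 0.0175, 0],
    [0.005, 0.002, -0.026, 0, 0.037, 0],
    [0.0065, 0.002, -0.0345, 0, 0.0565, 0],
    [0.007, 0.002, -0.0435, 0, 0.076, 0],
    [0.006, 0.002, -0.052, 0, 0.0955, 0],
    [0.004, 0.002, -0.0605, 0, 0.115, 0],
    [0.001, 0.002, -0.068, 0, 0.1345, 0],
    [-0.003, 0.002, -0.0755, 0, 0.1535, 0],
    [-0.008, 0.002, -0.0825, 0, 0.173, 0]
  ]
}}

```text
time_s: 11.22
position: [0.5669, 0.0028, 0.0196]
orientation: [-0.701, -0.091, 0.09, 0.702]
contact_force: [0.1, 0.3, -1.0]
width: 0.003
```

```bash
python3 - <<'E'
from chk import *
stroke(1,-65,10,z=.0195)
print(polar(.033,.015,1))
E
```

```text
t 11.22 pos [0.5669 0.0028 0.0196] psi 14.7 tilt [ 0.002  0.002 -1.   ] q [-0.46  0.52  0.48  1.92 -0.34  0.78  0.47] F [ 0.1  0.3 -1. ] w 0.0
[0.0022,0.0001,-0.0086,-0.0002,0.0177,0.0004],
[0.0040,0.0001,-0.0153,-0.0002,0.0361,0.0004],
[0.0050,0.0001,-0.0222,-0.0002,0.0544,0.0004],
[0.0052,0.0001,-0.0291,-0.0003,0.0727,0.0003],
[0.0045,0.0001,-0.0361,-0.0003,0.0911,0.0003],
[0.0031,0.0001,-0.0429,-0.0003,0.1094,0.0003],
[0.0010,0.0001,-0.0495,-0.0003,0.1277,0.0003],
[-0.0020,0.0001,-0.0558,-0.0003,0.1461,0.0003],
[-0.0056,0.0001,-0.0617,-0.0004,0.1644,0.0003],
[-0.0099,0.0001,-0.0672,-0.0004,0.1827,0.0003],
[0.56703342 0.00148102]
```

>>> {"name": "jog_arm", "arguments": {
  "deltas": [
    [0.0025, 0, -0.0075, 0, 0.018, 0],
    [0.004, 0, -0.014, 0, 0.0365, 0],
    [0.005, 0, -0.021, 0, 0.0545, 0],
    [0.005, 0, -0.028, 0, 0.073, 0],
    [0.0045, 0, -0.035, 0, 0.0915, 0],
    [0.003, 0, -0.042, 0, 0.1095, 0],
    [0.001, 0, -0.0485, 0, 0.128, 0],
    [-0.002, 0, -0.055, 0, 0.146, 0],
    [-0.0055, 0, -0.061, 0, 0.1645, 0],
    [-0.01, 0, -0.066, 0, 0.183, 0]
  ]
}}

```text
time_s: 12.05
position: [0.5716, -0.0376, 0.0196]
orientation: [-0.637, 0.305, -0.306, 0.639]
contact_force: [0.1, -0.2, -0.4]
width: 0.001
```

```bash
python3 - <<'E'
from chk import *
stroke(-65,-117,8,z=.0195)
print(polar(.033,.015,-65))
E
```

```text
t 12.05 pos [ 0.5716 -0.0376  0.0196] psi -51.2 tilt [ 0.003  0.001 -1.   ] q [-0.59  0.62  0.77  1.91 -0.57  0.84 -0.4 ] F [ 0.1 -0.2 -0.4] w 0.0
[0.0025,0.0002,-0.0068,-0.0005,0.0178,0.0001],
[0.0042,0.0002,-0.0135,-0.0005,0.0359,0.0001],
[0.0052,0.0002,-0.0202,-0.0005,0.0539,0.0001],
[0.0054,0.0002,-0.0271,-0.0005,0.0720,0.0000],
[0.0048,0.0001,-0.0339,-0.0005,0.0900,0.0000],
[0.0035,0.0001,-0.0406,-0.0005,0.1081,-0.0000],
[0.0014,0.0001,-0.0472,-0.0005,0.1261,-0.0001],
[-0.0014,0.0001,-0.0534,-0.0005,0.1442,-0.0001],
[ 0.57139643 -0.03776258]
```

>>> {"name": "jog_arm", "arguments": {
  "deltas": [
    [0.0025, 0, -0.0065, 0, 0.018, 0],
    [0.004, 0, -0.0135, 0, 0.036, 0],
    [0.005, 0, -0.02, 0, 0.054, 0],
    [0.0055, 0, -0.027, 0, 0.072, 0],
    [0.005, 0, -0.034, 0, 0.09, 0],
    [0.0035, 0, -0.0405, 0, 0.108, 0],
    [0.0015, 0, -0.047, 0, 0.126, 0],
    [-0.0015, 0, -0.0535, 0, 0.1445, 0],
    [-0.0015, 0, -0.0535, 0, 0.1445, 0]
  ]
}}

```text
time_s: 12.8
position: [0.5451, -0.0574, 0.0192]
orientation: [0.44, -0.553, 0.554, -0.44]
contact_force: [-0.7, -0.4, -1.0]
width: -0.002
```

```bash
python3 - <<'E'
from chk import *
ang("side")
q=polar(.033,.027,-117)
rows([(*q,.0195,-103.1),(*q,.085,-103.1),(*polar(.033,.027,-25),.085,-47)])
E
```

```text
side 148 [ 0.5393 -0.0185  0.0576] wing angle clamp 60.8 ratio 8.0
t 12.85 pos [ 0.5452 -0.0574  0.0191] psi -102.8 tilt [ 0.001  0.    -1.   ] q [-0.71  0.7   1.    1.97 -0.76  0.9  -1.1 ] F [-0.4 -0.2 -0.6] w -0.0
[-0.0008,-0.0006,0.0214,-0.0002,0.0009,-0.0001],
[-0.0009,-0.1098,0.0215,-0.0002,0.0009,-0.0001],
[-0.1027,-0.1097,0.0304,-0.0002,-0.1549,-0.0000],
```

>>> {"name": "jog_arm", "arguments": {
  "deltas": [
    [0, -0.001, 0.02, 0, 0, 0],
    [0, -0.055, 0.02, 0, 0, 0],
    [0, -0.11, 0.02, 0, -0.019, 0],
    [-0.05, -0.11, 0.03, 0, -0.038, 0],
    [-0.1, -0.11, 0.03, 0, -0.057, 0],
    [-0.1, -0.11, 0.03, 0, -0.076, 0],
    [-0.1, -0.11, 0.03, 0, -0.095, 0],
    [-0.1, -0.11, 0.03, 0, -0.115, 0],
    [-0.1, -0.11, 0.03, 0, -0.135, 0],
    [-0.1, -0.11, 0.03, 0, -0.155, 0]
  ]
}}

```text
time_s: 13.68
position: [0.5762, -0.003, 0.0853]
orientation: [-0.649, 0.28, -0.28, 0.65]
contact_force: [0.7, -0.2, 0.1]
width: -0.001
```

```bash
python3 - <<'E'
from plan import *
rows([(*polar(.033,.028,61),.085,75)])
E
```

```text
t 13.68 pos [ 0.5762 -0.003   0.0853] psi -46.7 tilt [ 0.001  0.001 -1.   ] q [-0.7   0.54  0.84  1.86 -0.48  0.96 -0.45] F [ 0.7 -0.2  0.1] w -0.0
[-0.0886,0.0003,-0.0438,-0.0001,-0.3380,0.0003],
```

>>> {"name": "jog_arm", "arguments": {
  "deltas": [
    [-0.05, 0, -0.025, 0, -0.0195, 0],
    [-0.089, 0, -0.044, 0, -0.039, 0],
    [-0.089, 0, -0.044, 0, -0.058, 0],
    [-0.089, 0, -0.044, 0, -0.078, 0],
    [-0.089, 0, -0.044, 0, -0.097, 0],
    [-0.089, 0, -0.044, 0, -0.117, 0],
    [-0.089, 0, -0.044, 0, -0.136, 0],
    [-0.089, 0, -0.044, 0, -0.156, 0],
    [-0.089, 0, -0.044, 0, -0.175, 0],
    [-0.089, 0, -0.044, 0, -0.195, 0]
  ]
}}

```text
time_s: 14.52
position: [0.5206, 0.0181, 0.0854]
orientation: [-0.692, -0.144, 0.143, 0.692]
contact_force: [0.8, -0.0, 0.2]
width: -0.002
```

```bash
python3 - <<'E'
from plan import *
rows([(*polar(.033,.028,61),.085,75),(*polar(.033,.028,61),.020,75)])
E
```

```text
t 14.52 pos [0.5206 0.0181 0.0854] psi 23.4 tilt [ 0.002  0.001 -1.   ] q [-0.6   0.36  0.59  1.99 -0.26  0.87  0.53] F [ 0.8 -0.   0.2] w -0.0
[-0.0004,0.0006,-0.0006,0.0002,-0.1432,0.0003],
[-0.0006,0.1090,-0.0006,0.0002,-0.1432,0.0003],
```

>>> {"name": "jog_arm", "arguments": {
  "deltas": [
    [0, 0, 0, 0, -0.0195, 0],
    [0, 0, 0, 0, -0.039, 0],
    [0, 0, 0, 0, -0.058, 0],
    [0, 0, 0, 0, -0.078, 0],
    [0, 0, 0, 0, -0.097, 0],
    [0, 0, 0, 0, -0.117, 0],
    [0, 0.03, 0, 0, -0.143, 0],
    [0, 0.07, 0, 0, -0.143, 0],
    [0, 0.109, 0, 0, -0.143, 0],
    [0, 0.109, 0, 0, -0.143, 0]
  ]
}}

```text
time_s: 15.35
position: [0.5171, 0.0179, 0.0163]
orientation: [-0.562, -0.426, 0.43, 0.564]
contact_force: [-1.0, 0.1, -0.5]
width: -0.0
```

>>> {"name": "jog_arm", "arguments": {
  "deltas": [
    [0, 0, 0, 0, 0, 0],
    [0, 0, 0, 0, 0, 0],
    [0, 0, 0, 0, 0, 0]
  ]
}}

```text
time_s: 15.6
position: [0.5217, 0.018, 0.0208]
orientation: [0.564, 0.429, -0.426, -0.563]
contact_force: [-0.0, -0.5, 0.1]
width: 0.002
```

```bash
python3 - <<'E'
from chk import *
stroke(61,1,9,.021,.015,z=.0195)
E
```

```text
t 15.6 pos [0.5217 0.018  0.0208] psi 74.4 tilt [ 0.003  0.001 -1.   ] q [-0.41  0.43  0.36  2.03 -0.22  0.72  1.38] F [-0.  -0.5  0.1] w 0.0
[0.0027,0.0022,-0.0178,0.0005,0.0172,0.0003],
[0.0052,0.0022,-0.0258,0.0005,0.0357,0.0003],
[0.0067,0.0023,-0.0340,0.0005,0.0542,0.0003],
[0.0072,0.0023,-0.0424,0.0004,0.0727,0.0003],
[0.0065,0.0023,-0.0506,0.0004,0.0912,0.0004],
[0.0048,0.0023,-0.0587,0.0004,0.1097,0.0004],
[0.0021,0.0024,-0.0664,0.0004,0.1283,0.0004],
[-0.0016,0.0024,-0.0736,0.0004,0.1468,0.0004],
[-0.0062,0.0024,-0.0802,0.0003,0.1653,0.0005],
```

>>> {"name": "jog_arm", "arguments": {
  "deltas": [
    [0.0025, 0.0015, -0.0175, 0, 0.017, 0],
    [0.005, 0.0015, -0.0255, 0, 0.0355, 0],
    [0.0065, 0.0015, -0.034, 0, 0.054, 0],
    [0.007, 0.0015, -0.0425, 0, 0.0725, 0],
    [0.0065, 0.0015, -0.0505, 0, 0.091, 0],
    [0.005, 0.0015, -0.0585, 0, 0.1095, 0],
    [0.002, 0.0015, -0.0665, 0, 0.128, 0],
    [-0.0015, 0.0015, -0.0735, 0, 0.147, 0],
    [-0.006, 0.0015, -0.08, 0, 0.165, 0]
  ]
}}

```text
time_s: 16.35
position: [0.5669, 0.0028, 0.0197]
orientation: [-0.701, -0.092, 0.09, 0.702]
contact_force: [-0.1, 1.0, -0.5]
width: -0.001
```

```bash
python3 - <<'E'
from chk import *
stroke(1,-56,10,z=.0195)
E
```

```text
t 16.35 pos [0.5669 0.0028 0.0197] psi 14.7 tilt [ 0.003  0.002 -1.   ] q [-0.55  0.55  0.61  1.93 -0.43  0.8   0.56] F [-0.1  1.  -0.5] w -0.0
[0.0019,0.0003,-0.0078,-0.0002,0.0154,0.0005],
[0.0036,0.0003,-0.0136,-0.0002,0.0312,0.0005],
[0.0047,0.0003,-0.0195,-0.0002,0.0471,0.0005],
[0.0052,0.0003,-0.0255,-0.0003,0.0629,0.0005],
[0.0050,0.0003,-0.0315,-0.0003,0.0787,0.0005],
[0.0043,0.0003,-0.0374,-0.0003,0.0946,0.0005],
[0.0030,0.0002,-0.0433,-0.0003,0.1104,0.0004],
[0.0012,0.0002,-0.0490,-0.0004,0.1262,0.0004],
[-0.0013,0.0002,-0.0545,-0.0004,0.1421,0.0004],
[-0.0042,0.0002,-0.0597,-0.0004,0.1579,0.0004],
```

>>> {"name": "jog_arm", "arguments": {
  "deltas": [
    [0.002, 0, -0.007, 0, 0.0155, 0],
    [0.0035, 0, -0.0125, 0, 0.031, 0],
    [0.0045, 0, -0.0185, 0, 0.047, 0],
    [0.005, 0, -0.0245, 0, 0.063, 0],
    [0.005, 0, -0.0305, 0, 0.0785, 0],
    [0.0045, 0, -0.0365, 0, 0.0945, 0],
    [0.003, 0, -0.0425, 0, 0.1105, 0],
    [0.001, 0, -0.048, 0, 0.126, 0],
    [-0.0015, 0, -0.0535, 0, 0.142, 0],
    [-0.004, 0, -0.059, 0, 0.158, 0]
  ]
}}

```text
time_s: 17.18
position: [0.5736, -0.0323, 0.0196]
orientation: [-0.659, 0.253, -0.255, 0.661]
contact_force: [0.6, 2.0, -0.7]
width: -0.002
```

```bash
python3 - <<'E'
from chk import *
stroke(-56,-72,8,z=.0195)
E
```

```text
t 17.18 pos [ 0.5736 -0.0323  0.0196] psi -42.1 tilt [ 0.003  0.002 -1.   ] q [-0.64  0.65  0.85  1.91 -0.64  0.87 -0.2 ] F [ 0.6  2.  -0.7] w -0.0
[0.0010,0.0002,-0.0023,-0.0005,0.0056,0.0002],
[0.0017,0.0002,-0.0042,-0.0005,0.0111,0.0002],
[0.0024,0.0002,-0.0062,-0.0005,0.0167,0.0001],
[0.0031,0.0002,-0.0082,-0.0005,0.0223,0.0001],
[0.0036,0.0002,-0.0103,-0.0005,0.0278,0.0001],
[0.0041,0.0002,-0.0123,-0.0005,0.0334,0.0001],
[0.0045,0.0002,-0.0144,-0.0006,0.0389,0.0001],
[0.0049,0.0002,-0.0165,-0.0006,0.0445,0.0001],
```

Nudge slowly to the stop, watching force.

>>> {"name": "jog_arm", "arguments": {
  "deltas": [
    [0.001, 0, -0.0023, 0, 0.0055, 0],
    [0.0015, 0, -0.004, 0, 0.011, 0],
    [0.0025, 0, -0.006, 0, 0.0165, 0],
    [0.003, 0, -0.008, 0, 0.022, 0],
    [0.003, 0, -0.008, 0, 0.022, 0]
  ]
}}

```text
time_s: 17.6
position: [0.5716, -0.0373, 0.0195]
orientation: [-0.641, 0.297, -0.298, 0.642]
contact_force: [0.8, 0.7, 1.7]
width: -0.001
```

```bash
python3 - <<'E'
from chk import *
p,_=ang("side")
stroke(-64,-72,4,z=.0195)
E
```

```text
side 181 [ 0.5389 -0.0136  0.0532] wing angle clamp 116.5 ratio 7.3
t 17.65 pos [ 0.5715 -0.0373  0.0194] psi -49.7 tilt [ 0.003  0.001 -1.   ] q [-0.66  0.67  0.88  1.92 -0.67  0.88 -0.3 ] F [1.5 1.3 0.6] w -0.0
[0.0009,-0.0002,-0.0017,-0.0004,0.0066,0.0001],
[0.0016,-0.0002,-0.0037,-0.0004,0.0122,0.0001],
[0.0023,-0.0002,-0.0057,-0.0004,0.0177,0.0001],
[0.0029,-0.0002,-0.0077,-0.0004,0.0233,0.0001],
```

>>> {"name": "jog_arm", "arguments": {
  "deltas": [
    [0.001, 0, -0.002, 0, 0.0065, 0],
    [0.0015, 0, -0.0035, 0, 0.011, 0],
    [0.0015, 0, -0.0035, 0, 0.011, 0]
  ]
}}

```text
time_s: 17.9
position: [0.5713, -0.0388, 0.0192]
orientation: [-0.63, 0.319, -0.32, 0.632]
contact_force: [2.9, 2.0, 3.0]
width: 0.002
```

>>> {"name": "jog_arm", "arguments": {
  "deltas": [
    [0.0005, 0, -0.002, 0, 0.005, 0],
    [0.001, 0, -0.004, 0, 0.01, 0],
    [0.001, 0, -0.004, 0, 0.01, 0]
  ]
}}

```text
time_s: 18.15
position: [0.5715, -0.0395, 0.0193]
orientation: [-0.619, 0.338, -0.341, 0.622]
contact_force: [6.4, 5.3, 1.1]
width: 0.002
```

```bash
python3 - <<'E'
from chk import *
p,_=ang("side")
stroke(-71,-83,4,z=.0195)
E
```

```text
side 153 [ 0.5394 -0.0152  0.0543] wing angle clamp 114.6 ratio 7.4
t 18.2 pos [ 0.5715 -0.0395  0.0193] psi -57.3 tilt [ 0.006  0.003 -1.   ] q [-0.67  0.68  0.91  1.92 -0.7   0.89 -0.4 ] F [6.3 5.8 1. ] w -0.0
[0.0017,-0.0004,-0.0071,-0.0011,0.0079,0.0002],
[0.0027,-0.0004,-0.0100,-0.0011,0.0162,0.0002],
[0.0037,-0.0004,-0.0131,-0.0011,0.0245,0.0001],
[0.0044,-0.0004,-0.0161,-0.0011,0.0329,0.0001],
```

>>> {"name": "jog_arm", "arguments": {
  "deltas": [
    [0, 0, 0.012, 0, 0, 0],
    [0, 0, 0.022, 0, 0, 0],
    [0, -0.06, 0.024, 0, 0, 0],
    [0, -0.12, 0.024, 0, 0, 0],
    [0, -0.18, 0.024, 0, 0, 0],
    [0, -0.24, 0.024, 0, 0, 0],
    [0, -0.25, 0.08, 0, 0, 0],
    [0, -0.25, 0.15, 0, 0, 0],
    [0, -0.25, 0.15, 0, 0, 0],
    [0, -0.25, 0.15, 0, 0, 0]
  ]
}}

```text
time_s: 19.03
position: [0.6441, 0.0082, 0.1669]
orientation: [0.622, -0.339, 0.338, -0.62]
contact_force: [-0.6, -0.2, -0.2]
width: 0.003
```

```bash
python3 - <<'E'
from chk import *
cur()
a,_=ang("side");b,_=ang("top")
for n,p in(("side",a),("top",b)):
    for t in("pot","bucket","saucer","fork"):
        for r in arm.cut_out(t,p)[:1]:
            X=maskpts(p,r["mask"]);X=X[X[:,2]>.005];print(" ",n,t,len(X),np.percentile(X,2,axis=0).round(3),np.percentile(X,98,axis=0).round(3))
cv2.imwrite("pics/s5.png",cv2.resize(a["color"][120:320,190:430,::-1],None,fx=3,fy=3))
E
```

```text
t 19.03 pos [0.6441 0.0082 0.1669] psi -57.1 tilt [-0.002 -0.002 -1.   ] q [-0.76  0.64  1.03  1.62 -0.58  1.22 -0.61] F [-0.6 -0.2 -0.2] w 0.0
side 134 [ 0.5413 -0.0181  0.0572] wing angle clamp 114.2 ratio 8.4
top 172 [ 0.537  -0.0218  0.0578] wing angle clamp 115.0 ratio 8.1
  side pot 2744 [0.47  0.162 0.007] [0.555 0.252 0.082]
  side bucket 1551 [ 0.591 -0.269  0.008] [ 0.673 -0.172  0.085]
  side saucer 1162 [ 0.347 -0.121  0.005] [ 0.441 -0.022  0.019]
  side fork 946 [ 0.633 -0.068  0.006] [0.758 0.153 0.024]
  top pot 190 [0.455 0.122 0.053] [0.552 0.251 0.622]
  top bucket 1293 [ 0.587 -0.27   0.005] [ 0.682 -0.176  0.088]
  top saucer 184 [ 0.516 -0.047  0.045] [0.556 0.003 0.064]
  top fork 42 [ 0.669 -0.078  0.013] [ 0.759 -0.052  0.279]
```

View pics/s5.png

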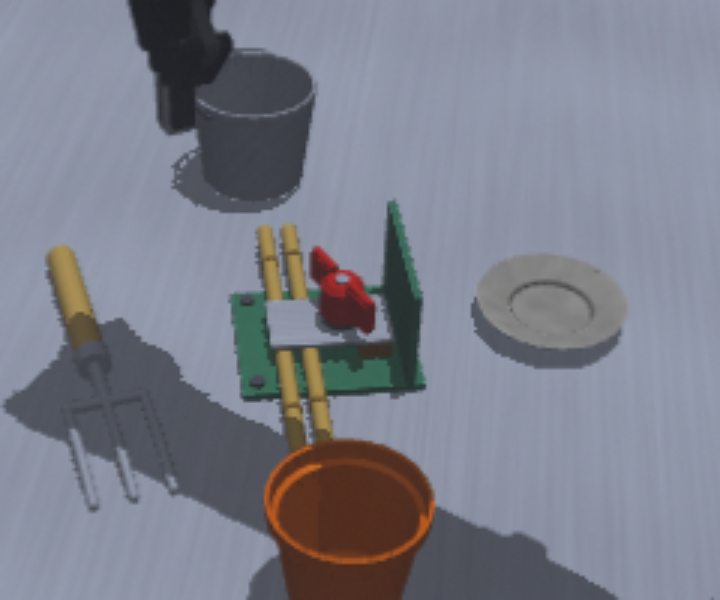

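```bash
python3 -c "
from station import arm
print(arm.hand_in())"
```

```text
the job is handed in; nothing more can be done
None
```

I turned the wing nut to its stop in three pushing strokes with the closed fingertips, backed the arm clear, and handed the job in at about 19 s; no verdict was reported.

**What the last checks showed**
- **Nut angle:** after release the wings stood at -65.8° (side camera) and -65.0° (top camera) in the clamp frame. Home is -65.7°, so the nut is within about 0.02 rad of its stop.
- **Stop felt:** at the end of the last stroke the fingertip stopped moving and the force rose to about 8.5 N. The stud end now shows above the hub, as it should when the nut is home.
- **Bystanders:** in the side camera, the pot, bucket, saucer and fork stand within a few millimetres of where they started.
- **Arm:** it stood clear of everything, with no contact force.

**What failed or disagreed**
- **Missed stroke:** the first stroke passed over the nut without touching it. The camera showed the fingertips about 28 mm above the reported tool position, not 8 mm below it as given. I worked about 35 mm lower after that.
- **Top camera:** in the final top view the networks gave wrong outlines for the pot, saucer and fork (the saucer outline fell on the nut). For those three I relied on the side view; the bucket agreed in both.

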